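Fill the last place on the curing tray and slide it home

TASK

Take the keypad carrier waiting on the white-topped stand and lower it gently into the one empty place on the drawn-out tray of the low white rack, flat and squared up in line with the others, without touching or shifting the carriers already there. Then, with the carrier released, slide the tray smoothly straight away from you, fully home into the rack, so that everything rides along in place.

Things in the scene. Friction and masses are not known exactly. Their poses are not given: they have to be found in the camera images.
- keypad: The carrier to be loaded: aluminium plate 84 (x) x 52 (y) mm under a purple keypad with small keys (11 mm thick in all); in its middle a black upright grip fin, 40 mm along x, 12 mm thick in y, from 24 to 50 mm above the underside, on a 12 x 12 mm stem. 0.13 to 0.25 kg. Origin: centre of its underside; z up. It starts on the stand, and is taken by the fin.
- neighbour1: The same kind of keypad carrier as keypad, same sizes and axes, loose, already lying flat in the tray; its fin runs along the tray's x to within 3 degrees. It fills one of the tray's places and must not be touched or shifted in the tray.
- neighbour2: The same kind of keypad carrier as keypad, same sizes and axes, loose, already lying flat in the tray; its fin runs along the tray's x to within 3 degrees. It fills one of the tray's places and must not be touched or shifted in the tray.
- neighbour3: The same kind of keypad carrier as keypad, same sizes and axes, loose, already lying flat in the tray; its fin runs along the tray's x to within 3 degrees. It fills one of the tray's places and must not be touched or shifted in the tray.
- neighbour4: The same kind of keypad carrier as keypad, same sizes and axes, loose, already lying flat in the tray; its fin runs along the tray's x to within 3 degrees. It fills one of the tray's places and must not be touched or shifted in the tray.
- stand: Fixed small demoulding stand, white plastic top plate 110 (x) x 80 (y) mm, its upper face 70 mm above the bench; foot 120 x 100 mm. Origin: centre of its underside, on the bench.
- rack: Fixed low two-tier bench rack of white slotted angle; corner posts 135 mm tall, 240 mm apart in y. Origin on the bench, under the centre of the tray as it starts; x is the direction in which the tray slides home. A full tray on the lower tier is no part of the job.
- tray_floor (a point): Centre of the upper tray's floor, 100 mm above the bench; x along the slide, away from the robot, z up. Floor 206 x 206 mm, rim 12 mm above it. Six places: x = -49 or +49 mm, y = -66, 0 or +66 mm. Four hold carriers (within 3 mm, about 14 mm apart), one a logger; the last, any of the other five, is empty.
- tray_logger (a point): Grey temperature logger box fixed to the tray, 70 (x) x 44 (y) x 22 mm tall; this point is the centre of its underside, at x +49, y -66 mm on the tray floor. Moves with the tray.
- tray_handle (a point): Middle of the tray's handle: a round steel bar 10 mm thick, 90 mm long along the tray's y, 46 mm in front of (robot side of) the tray's outer front face and 30 mm above its floor level; free space below it. Its frame is that of the tray.
- tray (a joint): Slide of the upper tray in m: 0 drawn out (start), 0.06 fully home against the end of its travel. Moves along the rack's +x, with about 4 N of friction; it stays where it is left.
Mind the look-alikes: they are no part of the job. Leave any red or yellow look-alike of the neighbour4 alone.

How it is judged:
On the way:
1. the carrier lies released, flat and square in the empty place while the tray is still drawn out (x of keypad in the frame of tray_floor between -0.062 and 0.062 m and y of keypad in the frame of tray_floor between -0.078 and 0.078 m and z of keypad in the frame of tray_floor between -0.004 and 0.004 m and angle between keypad's own z axis and vertical below 0.06 rad and angle between the x axis of keypad and the x axis of tray_floor, either way round below 0.2 rad and contact force between keypad and neighbour1 below 0.05 N and contact force between keypad and neighbour2 below 0.05 N and contact force between keypad and neighbour3 below 0.05 N and contact force between keypad and neighbour4 below 0.05 N and contact force between the fingers and keypad below 0.05 N and value of joint tray below 0.015 m), for 0.2 s.
At the end, for the whole second after the job is handed in: The tray is home (slide at least 56 of 60 mm); the carrier lies in it at rest, flat (3.4 degrees, underside within 4 mm of the floor), inside the rim, square to the tray within 11 degrees, clear of all four neighbours; each neighbour lies flat and has travelled 51 to 67 mm with the tray (x of keypad in the frame of tray_floor between -0.062 and 0.062 m and y of keypad in the frame of tray_floor between -0.078 and 0.078 m and z of keypad in the frame of tray_floor between -0.004 and 0.004 m and angle between each of keypad, neighbour1, neighbour2, neighbour3, neighbour4's own z axis and vertical below 0.06 rad and angle between the x axis of keypad and the x axis of tray_floor, either way round below 0.2 rad and contact force between keypad and neighbour1 below 0.05 N and contact force between keypad and neighbour2 below 0.05 N and contact force between keypad and neighbour3 below 0.05 N and contact force between keypad and neighbour4 below 0.05 N and value of joint tray above 0.056 m and linear speed of keypad below 0.02 m/s and distance of neighbour1 from where it was at the start of the episode between 0.051 and 0.067 m and distance of neighbour2 from where it was at the start of the episode between 0.051 and 0.067 m and distance of neighbour3 from where it was at the start of the episode between 0.051 and 0.067 m and distance of neighbour4 from where it was at the start of the episode between 0.051 and 0.067 m); the robot touches nothing.
It fails at once if the carrier being loaded touches a carrier already in the tray (over 0.5 N) (contact force between keypad and neighbour1 above 0.5 N or contact force between keypad and neighbour2 above 0.5 N or contact force between keypad and neighbour3 above 0.5 N or contact force between keypad and neighbour4 above 0.5 N).
It fails at once if the robot touches a carrier already in the tray (over 1 N) (contact force between any of the fingers, the arm and neighbour1 above 1 N or contact force between any of the fingers, the arm and neighbour2 above 1 N or contact force between any of the fingers, the arm and neighbour3 above 1 N or contact force between any of the fingers, the arm and neighbour4 above 1 N).
It fails at once if a carrier already in the tray is shifted more than 6 mm before the tray is slid (value of joint tray below 0.003 m and distance of any of neighbour1, neighbour2, neighbour3, neighbour4 from where it was at the start of the episode above 0.006 m).
It fails at once if the carrier is dropped or thrown onto the tray (faster than 0.45 m/s just above its floor) (x of keypad in the frame of tray_floor between -0.1 and 0.1 m and y of keypad in the frame of tray_floor between -0.1 and 0.1 m and z of keypad in the frame of tray_floor below 0.02 m and linear speed of keypad above 0.45 m/s).
It also fails if it takes over 51 s, if anything falls off the work surface, if the arm or the gripper's body presses on something with over 40 N, if the wrist force passes 120 N, or if a joint passes its speed limit or range.

ROBOT

A 6-joint arm with a two-finger parallel gripper is mounted at the origin on the work surface. World frame = base frame: x ahead of the robot, y to its left, z up, the work surface at z = 0. Lengths are in m, angles in rad, forces in N, time in s.
With the tool pointing down it reaches from about 0.375 to 0.9 m from the base axis. Payload 3.1 kg.
Tool frame: the origin (TCP) lies on the front face of the gripper's body, between the roots of the fingers; the fingertips stand 70 mm ahead of it and the grasp point (between the pads) lies 51 mm ahead of it; x points along the fingers, y is the direction in which the jaws open and shut, and the axes are right-handed (so a half turn about x gives the same grasp; the last joint's range is limited). The gripper opens to 87 mm and grips with 3 to 60 N. Pads are 19 mm wide; open, the fingers measure 117 mm over their backs; the gripper's body (75 mm by 190 mm) begins 51 mm behind the grasp point.
Start: joints at [-1.462, 0.527, 1.433, -0, 1.181, -0.178], TCP at [0.177, -0.599, 0.292] pointing down, gripper open.
Joint ranges: [-3.08, 3.08], [-0.75, 2.2], [0.22, 2.44], [-1.43, 4.57], [0, 2.65], [-2.85, 2.85]. Speed limits (rad/s): [2.79, 2.79, 3.14, 3.14, 3.14, 3.14].

INTERFACE

Orientations are given as a unit quaternion [w, x, y, z].
In Python, from workcell import * gives the robot as it stands.
- The arm moves only by the tool servo_tool, never from a script. Its argument "commands" is a list of rows, each a list of 7 numbers: the turn, a rotation vector about the tool's x, y, z scaled (see below), then the shift along the tool's x, y, z scaled (see below), then the opening, from 0 (shut) to 1 (fully open). A call has 1 to 12 rows; each row shifts and turns the commanded pose from where the row before left it, along the tool's axes as they then stand; what a row does not reach is not made up. The controller multiplies each number of a shift by 3 cm and each number of a turn by pi/2 rad. A row lasts 1/12 s, in which the tool goes at most 41.7 mm and 7.16 degrees, less where a joint would pass 70% of its speed; a pose out of reach is approached as far as the arm can. A call with a number of a shift or a turn outside -1 to 1 is refused whole. A call with a gripper value outside its range is refused whole. The fingers move at their own pace and stop on an object; "force" is the grip in N (left out, the last holds). Time passes only in rows, so rows that do not move let the fingers close. It gives the time, the measured TCP pose, the force and the opening at its end, in the units of the state.
- get_obs(): the state, without advancing time (a new reading comes with each control period).
- snapshot(name): name is "scene" or "top" or "wrist"; returns the picture (420x560x3 uint8, red, green, blue); there is no depth.
- camera_info(name): a dict with "fov_y" (degrees; the focal length in pixels is half the picture's height over the tangent of half this angle, whatever the lens; pixels are square), "cx", "cy" (the principal point, pixels), "view" (4x4, takes a point from world to camera coordinates); the wrist camera has in their place "tool_from_camera" (4x4, takes a point from camera to tool coordinates, whose origin is the TCP and whose axes are the tool frame's). Camera axes: x right, y down, z forward; pixel columns grow to the right and rows downward; lengths in m; the calibration is good to about 2 mm. A picture is of the moment at which its call begins: read the wrist's pose just before it. camera_info takes no time and is no camera call.
- job_done(): hands the job in, once; it reports no verdict.
The state is a dict: "time": time; "q": joint angles; "dq": joint speeds; "tau": joint torques, N m; "tcp_pos": TCP position; "tool_rot": TCP orientation; "contact_force": force on the tool from outside, world axes, zero at the start; "torque": the same for the moment, N m; "width": opening from 0.0 (shut) to 1.0 (fully open).
Only numpy, scipy, OpenCV 4.12 (cv2) and the standard library are available. Lean on these libraries where they do the work, as an engineer would, in place of code of your own. Each camera call takes 0.05 s, during which the arm holds its last target.

## Working session

There is one attempt and no reset: what is moved stays moved. The work goes in short steps, Python scripts to look and compute and a tool call to move; the robot and the scene stay as the last step left them, time stands still between calls to the robot, and variables do not carry over. Pictures are saved under pics/ and viewed, and the job is handed in when it is done.

Besides the shell and the picture viewer there is one more tool, called after ">>>" by a JSON object that holds its "fn" and its "kwargs". servo_tool: Moves the arm, as the interface text tells. Its arguments: {"type":"object","properties":{"commands":{"type":"array"},"force":{"type":"number"}},"required":["commands"]}

```bash
mkdir -p pics; ls; python3 - <<'E'
from workcell import *
import cv2
print(get_obs())
for n in("scene","top","wrist"):
    print(n,camera_info(n)); cv2.imwrite(f"pics/{n}0.png",snapshot(n)[:,:,::-1])
E
```

```text
pics
{'time': 0.0, 'q': array([-1.46252076e+00,  5.28465238e-01,  1.43390230e+00,  6.60221454e-06,
        1.18139584e+00, -1.78492476e-01]), 'dq': array([ 0.00174232, -0.0007909 ,  0.00049595, -0.00013688,  0.00124755,
       -0.00071872]), 'tau': array([-5.02118237e-04, -4.40047073e+01, -1.76592976e+01,  6.31693332e-02,
        5.80244057e-02, -1.57950049e-04]), 'tcp_pos': array([ 0.17675357, -0.59887638,  0.29127204]), 'tool_rot': array([ 0.1002729 ,  0.69987934,  0.10180675, -0.69982115]), 'contact_force': array([ 0.32424051,  0.03771622, -0.28710097]), 'torque': array([-0.00088752,  0.02193211,  0.03838068]), 'width': 1.0015954435421859}
scene {'fov_y': 49.242317928404695, 'cx': 278.1974432648855, 'cy': 207.16770362070366, 'view': array([[ 8.06888679e-03,  9.99967371e-01, -3.86935791e-04,
        -2.45322633e-04],
       [ 8.55209217e-01, -7.10134145e-03, -5.18234277e-01,
        -3.82772691e-01],
       [-5.18220116e-01,  3.85066266e-03, -8.55238612e-01,
         1.27682909e+00],
       [ 0.00000000e+00,  0.00000000e+00,  0.00000000e+00,
         1.00000000e+00]])}
top {'fov_y': 49.596054844399866, 'cx': 270.8508543321035, 'cy': 216.40699912282895, 'view': array([[-0.01184414, -0.99952757,  0.02836099, -0.03739315],
       [-0.99435254,  0.00878184, -0.10576344,  0.52953159],
       [ 0.10546442, -0.0294535 , -0.99398679,  1.01074538],
       [ 0.        ,  0.        ,  0.        ,  1.        ]])}
wrist {'fov_y': 70.46105033800971, 'cx': 274.538623286025, 'cy': 209.11425518571744, 'tool_from_camera': array([[-7.16247677e-04, -2.56134691e-01,  9.66640837e-01,
        -9.33251645e-02],
       [ 9.99999517e-01, -8.33823828e-04,  5.20023678e-04,
         4.35423105e-04],
       [ 6.72812059e-04,  9.66640742e-01,  2.56135164e-01,
        -6.97557672e-02],
       [ 0.00000000e+00,  0.00000000e+00,  0.00000000e+00,
         1.00000000e+00]])}
```

View pics/scene0.png

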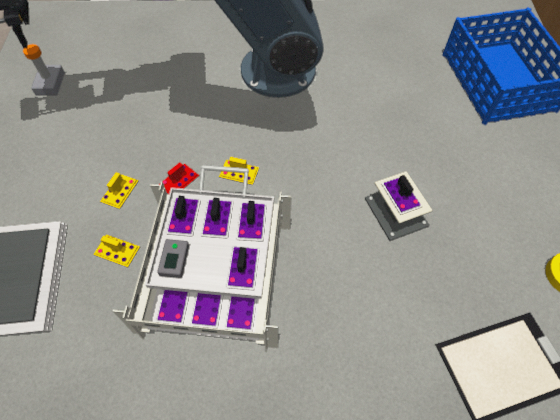

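View pics/top0.png

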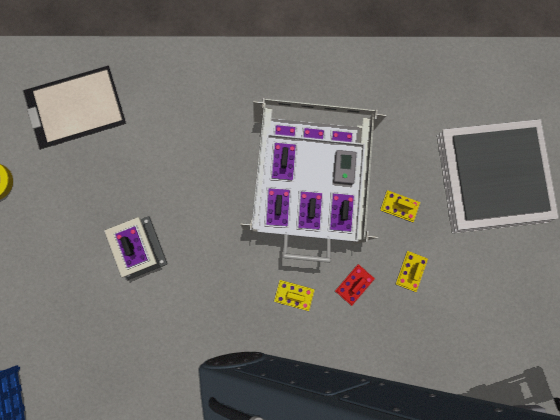

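View pics/wrist0.png

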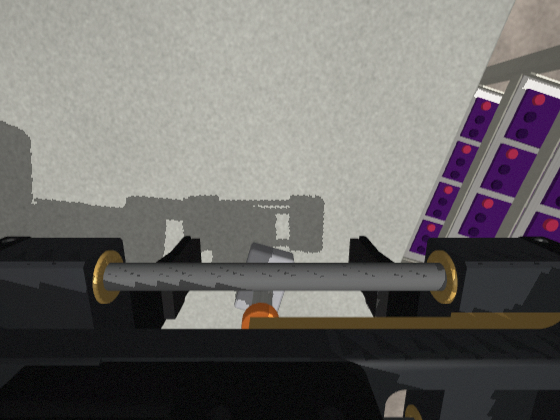

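Candidates for the keypad, by pixel in the top view:
- Purple carrier on the white-topped stand: (128,245), or scene (405,190).
- Purple carriers in the tray: (283,160), (278,208), (311,210), (342,212). The lower-tier ones are around y=132.
- Yellow look-alikes: (295,295), (410,270), (400,205).
- Red look-alike: (355,285).

I choose the one on the stand. The empty place looks like (315,160), the far row in the middle. Next I'll take close crops to check both.

```bash
cat > h.py <<'E'
import numpy as np, cv2
from workcell import *
from scipy.spatial.transform import Rotation as R
def K(n):
    c=camera_info(n); f=210/np.tan(np.radians(c["fov_y"]/2)); return f,c["cx"],c["cy"],c
def tool(o):
    q=o["tool_rot"]; return R.from_quat([q[1],q[2],q[3],q[0]]).as_matrix(),o["tcp_pos"]
def ray(n,uv,o=None):
    f,cx,cy,c=K(n); d=np.array([(uv[0]-cx)/f,(uv[1]-cy)/f,1.])
    if n=="wrist":
        T=c["tool_from_camera"]; Rt,p=tool(o); return p+Rt@T[:3,3], Rt@T[:3,:3]@d
    V=c["view"]; return -V[:3,:3].T@V[:3,3], V[:3,:3].T@d
def onz(n,uv,z,o=None):
    p,d=ray(n,uv,o); return p+d*(z-p[2])/d[2]
def tri(a,b):
    (p,d),(q,e)=a,b; d=d/np.linalg.norm(d); e=e/np.linalg.norm(e)
    s=np.linalg.lstsq(np.c_[d,-e],q-p,rcond=None)[0]; A=p+d*s[0];B=q+e*s[1]
    return (A+B)/2,np.linalg.norm(A-B)
def proj(n,P,o=None):
    f,cx,cy,c=K(n)
    if n=="wrist":
        T=c["tool_from_camera"]; Rt,p=tool(o); x=T[:3,:3].T@(Rt.T@(np.array(P)-p)-T[:3,3])
    else: V=c["view"]; x=V[:3,:3]@P+V[:3,3]
    return np.array([f*x[0]/x[2]+cx,f*x[1]/x[2]+cy])
def crop(img,x0,y0,x1,y1,s,name):
    cv2.imwrite(name,cv2.resize(img[y0:y1,x0:x1],None,fx=s,fy=s,interpolation=cv2.INTER_CUBIC))
E
python3 - <<'E'
from h import *
t=cv2.imread("pics/top0.png"); s=cv2.imread("pics/scene0.png")
crop(t,90,205,180,290,6,"pics/a.png"); crop(s,355,160,445,245,6,"pics/b.png")
crop(t,235,90,395,270,3.3,"pics/c.png"); crop(s,110,150,300,350,3,"pics/d.png")
E
python3 -c "
import cv2,numpy as np
f=lambda a,b:np.hstack([cv2.resize(cv2.imread(x),(400,int(400*cv2.imread(x).shape[0]/cv2.imread(x).shape[1])))[:377] for x in(a,b)])
cv2.imwrite('pics/ab.png',f('pics/a.png','pics/b.png'))"
```

```text
(no output)
```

View pics/ab.png

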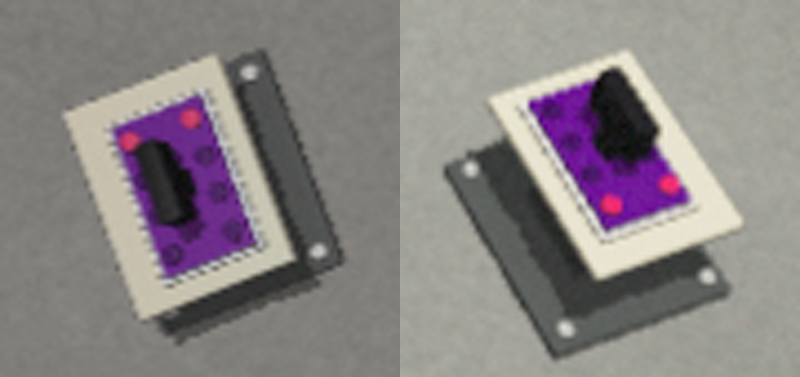

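View pics/c.png

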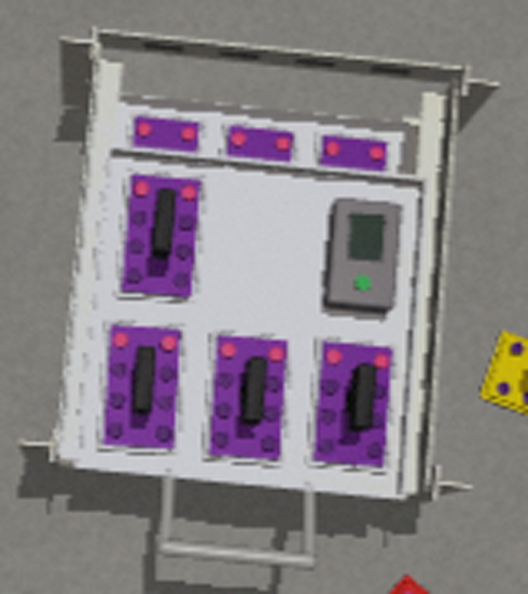

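View pics/d.png

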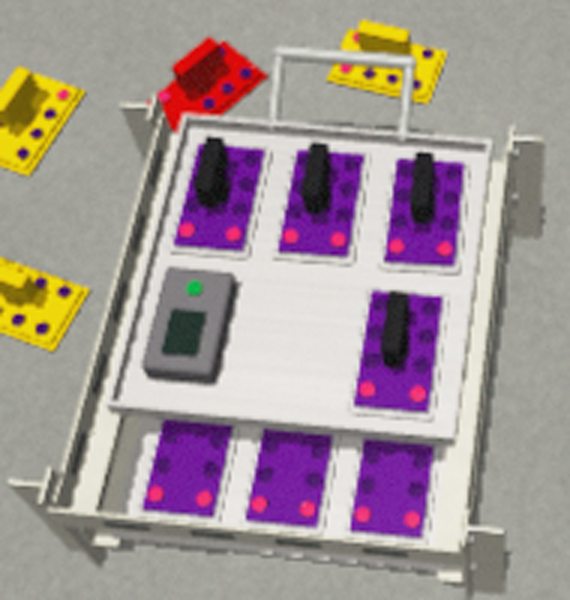

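```bash
cat > seg.py <<'E'
from h import *
def quads(img,amin=120):
    hsv=cv2.cvtColor(img,cv2.COLOR_BGR2HSV)
    m=cv2.inRange(hsv,(132,90,50),(158,255,255))
    m=cv2.morphologyEx(m,cv2.MORPH_CLOSE,np.ones((3,3),np.uint8))
    out=[]
    for c in cv2.findContours(m,cv2.RETR_EXTERNAL,cv2.CHAIN_APPROX_NONE)[0]:
        if cv2.contourArea(c)<amin: continue
        h=cv2.convexHull(c); r=cv2.minAreaRect(h)
        # quad via approx of hull: quad moments centre
        q=None
        for e in np.linspace(1,12,45):
            a=cv2.approxPolyDP(h,e,True)
            if len(a)==4: q=a[:,0].astype(float);break
        out.append((r,q,cv2.contourArea(h)))
    return out
def qcen(q):  # intersection of diagonals
    a,b,c,d=q; s=np.linalg.solve(np.c_[c-a,-(d-b)],b-a); return a+s[0]*(c-a)
E
python3 - <<'E'
from seg import *
for n in("top","scene"):
    print(n)
    for r,q,a in quads(cv2.imread(f"pics/{n}0.png")):
        if q is None: print(r,"noq");continue
        c=qcen(q); u=np.array(r[0]); z=.081 if (c[0]<200 if n=="top" else c[0]>330) else .111
        P=np.array([onz(n,x,z) for x in q]); L=P-np.roll(P,1,0); i=np.argmax(np.linalg.norm(L,axis=1))
        print(c.round(1),u.round(1),a,onz(n,c,z).round(4),"len",np.linalg.norm(L,axis=1).round(3),"ang",np.degrees(np.arctan2(L[:,1],L[:,0])).round(1))
E
```

```text
top
[130.6 246.1] [130.8 246.5] 744.5 [0.4623 0.2594 0.081 ] len [0.041 0.074 0.042 0.073] ang [ -68.8 -158.7  109.8   19.9]
[341.5 212. ] [341.5 212. ] 732.0 [ 0.5284 -0.1901  0.111 ] len [0.041 0.075 0.04  0.075] ang [-93.5 175.   86.4  -4.8]
[310.1 209.8] [309.9 210. ] 728.5 [ 0.5337 -0.1236  0.111 ] len [0.043 0.073 0.042 0.075] ang [-93.3 175.3  89.5  -4.3]
[277.7 207.4] [277.6 206.7] 730.0 [ 0.5393 -0.0551  0.111 ] len [0.042 0.075 0.04  0.075] ang [-93.3 174.2  86.4  -3.9]
[283.5 161. ] [283.4 160.9] 717.0 [ 0.639  -0.0688  0.111 ] len [0.074 0.043 0.074 0.043] ang [ -5.7 -96.1 174.1  83.8]
[341.5 136. ] [341.7 136.1] 162.0 [ 0.6932 -0.1948  0.111 ] len [0.018 0.039 0.018 0.039] ang [ -8.5 -96.7 171.3  83.3]
[313.5 133. ] [313.3 133.2] 162.0 [ 0.7001 -0.1344  0.111 ] len [0.018 0.039 0.018 0.039] ang [ -8.1 -96.7 171.7  83.3]
[285. 130.] [285.  130.2] 156.0 [ 0.7069 -0.0731  0.111 ] len [0.037 0.018 0.037 0.018] ang [-97.1 172.1  82.9  -7.7]
scene
[240.5 312. ] [240.2 312.2] 699.0 [ 0.7292 -0.0717  0.111 ] len [0.04  0.05  0.04  0.052] ang [ 84.1  -4.7 -93.  175. ]
[205.7 308.3] [205.9 308.9] 696.0 [ 0.7221 -0.1333  0.111 ] len [0.053 0.038 0.055 0.039] ang [173.5  83.9  -5.7 -98.2]
[172.3 305.2] [172.  305.5] 689.0 [ 0.7159 -0.1927  0.111 ] len [0.053 0.038 0.053 0.039] ang [173.8  83.9  -5.7 -95.7]
[242.3 266.1] [242.2 266.7] 903.0 [ 0.6419 -0.0714  0.111 ] len [0.075 0.042 0.074 0.042] ang [174.1  83.8  -6.  -95.7]
[251.5 219.9] [251.1 220.2] 755.5 [ 0.5437 -0.0566  0.111 ] len [0.075 0.043 0.072 0.042] ang [174.4  83.2  -5.6 -93.4]
[217. 217.] [216.6 217.2] 749.0 [ 0.5364 -0.1247  0.111 ] len [0.075 0.043 0.073 0.043] ang [175.2  83.2  -4.9 -93.4]
[183. 215.] [182.5 215.5] 745.0 [ 0.5313 -0.1922  0.111 ] len [0.076 0.043 0.073 0.043] ang [174.4  83.2  -5.8 -93.4]
[399.3 192.6] [401.6 193.9] 594.5 [0.4628 0.2525 0.081 ] len [0.075 0.033 0.074 0.042] ang [-159.5  107.9   27.4  -70.3]
```

```bash
python3 - <<'E'
from seg import *
Rt,p=tool(get_obs()); print(Rt.round(3)); 
prs={"key":((130.6,246.1),(399.8,193)),"n_far":((283.5,161),(242.3,266.1)),"nl":((277.7,207.4),(251.5,219.9)),"nm":((310.1,209.8),(217,217)),"nr":((341.5,212),(183,215))}
for k,(a,b) in prs.items(): print(k,[x.round(4) if k else 0 for x in tri(ray("top",a),ray("scene",b))])
# handle bar ends from crops: top crop c scale 3.3 origin (235,90); d scale 3 origin (110,150)
for a,b in(((164,548),(412,62)),((310,562),(277,52))):
    print("handle",[x.round(4) for x in tri(ray("top",(a[0]/3.3+235,a[1]/3.3+90)),ray("scene",(b[0]/3+110,b[1]/3+150)))])
a,b=(364,198),(193,273)
# floor empty-place region logger top centre
a,b=((365,252),(194,318)); print("logger",tri(ray("top",(a[0]/3.3+235,a[1]/3.3+90)),ray("scene",(b[0]/3+110,b[1]/3+150))))
# fin top of keypad ends: ab.png scale 400/90
k=400/90
for a,b in(((148,143),(612,72)),((178,222),(652,135))):
    print("fin",[x.round(4) for x in tri(ray("top",(a[0]/k+90,a[1]/k+205)),ray("scene",((b[0]-400)/k+355,b[1]/k+160)))])
E
```

```text
[[-0.     0.283 -0.959]
 [ 0.002 -0.959 -0.283]
 [-1.    -0.002 -0.   ]]
key [array([0.4623, 0.2569, 0.0792]), np.float64(0.0055)]
n_far [array([ 0.6401, -0.0704,  0.1068]), np.float64(0.0027)]
nl [array([ 0.5401, -0.0561,  0.1049]), np.float64(0.0015)]
nm [array([ 0.5342, -0.1247,  0.107 ]), np.float64(0.0013)]
nr [array([ 0.529 , -0.192 ,  0.1069]), np.float64(0.0023)]
handle [array([ 0.4366, -0.067 ,  0.1275]), np.float64(0.0007)]
handle [array([ 0.4269, -0.1591,  0.1268]), np.float64(0.0015)]
logger (array([ 0.62449698, -0.19833698,  0.11999395]), np.float64(0.0030862516543226303))
fin [array([0.4761, 0.2453, 0.1616]), np.float64(0.0121)]
fin [array([0.4452, 0.276 , 0.0613]), np.float64(0.0202)]
```

>>> {"fn": "servo_tool", "kwargs": {"commands": [[-0.04,0,0,0,-0.3,-0.5,1],[0,0,0,0,-0.65,-1,1],[0,0,0,0,-0.65,-1,1],[0,0,0,0,-0.65,-1,1],[0,0,0,0,-0.65,-1,1],[0,0,0,0,-0.65,-1,1],[0,0,0,0,-0.65,-1,1],[0,0,0,0,-0.65,-1,1],[0,0,0,0,-0.65,-1,1],[0,0,0,0,-0.65,-1,1],[0,0,0,0,-0.65,-1,1],[0,0,0,0,-0.65,-1,1]]}}

```text
time: 1.15
tcp_pos: [0.4259, -0.2704, 0.2921]
tool_rot: [-0.123, -0.696, -0.123, 0.696]
contact_force: [0.2, -1.1, -0.2]
width: 1.001
```

```bash
cat > to.py <<'E'
import sys
from h import *
Rt,p=tool(get_obs()); t=np.array([float(x) for x in sys.argv[1:4]])
print("pos",p.round(4),"units xyz",(Rt.T@(t-p)/.03).round(3),"y ang",np.degrees(np.arctan2(Rt[1,1],Rt[0,1])).round(2), "t",get_obs()["time"])
E
python3 to.py 0.4625 0.2575 0.29
```

```text
pos [ 0.4259 -0.2704  0.2921] units xyz [  0.076 -16.114  -7.17 ] y ang -69.98 t 1.15
```

```bash
python3 to.py 0.59 -0.13 0.36
```

```text
pos [ 0.4259 -0.2704  0.2921] units xyz [-2.262 -2.524 -6.741] y ang -69.98 t 1.15
```

>>> {"fn": "servo_tool", "kwargs": {"commands": [[0,0,0,-0.28,-0.3,-0.84,1],[0,0,0,-0.28,-0.3,-0.84,1],[0,0,0,-0.28,-0.3,-0.84,1],[0,0,0,-0.28,-0.3,-0.84,1],[0,0,0,-0.28,-0.3,-0.84,1],[0,0,0,-0.28,-0.3,-0.84,1],[0,0,0,-0.28,-0.3,-0.84,1],[0,0,0,-0.28,-0.3,-0.84,1],[0,0,0,0,0,0,1],[0,0,0,0,0,0,1],[0,0,0,0,0,0,1],[0,0,0,0,0,0,1]]}}

```text
time: 2.15
tcp_pos: [0.5888, -0.1358, 0.3587]
tool_rot: [-0.122, -0.696, -0.123, 0.697]
contact_force: [0.4, -0.2, -0.2]
width: 1.001
```

```bash
python3 - <<'E'
from seg import *
import pickle
o=get_obs(); im=snapshot("wrist")[:,:,::-1].copy(); pickle.dump(o,open("pics/o1.pkl","wb")); cv2.imwrite("pics/w1.png",im)
print(o["tcp_pos"],o["dq"].round(3))
for r,q,a in quads(im):
    c=qcen(q); print(c.round(1),a,onz("wrist",c,.111,o).round(4))
E
```

```text
[ 0.58882963 -0.13578845  0.3586608 ] [-0.008 -0.002 -0.002  0.002 -0.001  0.002]
[308.6 244. ] 1564.0 [ 0.5417 -0.1976  0.111 ]
[251.1 229.3] 2226.5 [ 0.5357 -0.1253  0.111 ]
[198.7 205.6] 2401.0 [ 0.5425 -0.0575  0.111 ]
[357.3 117.1] 932.5 [ 0.6981 -0.193   0.111 ]
[235.1 128.6] 2921.5 [ 0.6409 -0.0709  0.111 ]
[313.7  94. ] 977.5 [ 0.7039 -0.1392  0.111 ]
[266.6  69.2] 1045.5 [ 0.7097 -0.0834  0.111 ]
```

View pics/w1.png

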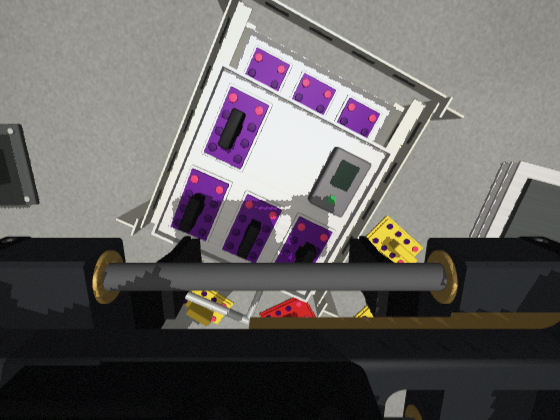

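```bash
python3 - <<'E'
from h import *
import pickle
o=pickle.load(open("pics/o1.pkl","rb"))
print("logger wrist",onz("wrist",(343.5,180),.122,o),"top",onz("top",(365/3.3+235,252/3.3+90),.122),"scene",onz("scene",(194/3+110,318/3+150),.122))
print("tri top/wrist",tri(ray("top",(365/3.3+235,252/3.3+90)),ray("wrist",(343.5,180),o)))
print("tri far",tri(ray("top",(283.5,161)),ray("wrist",(235.1,128.6),o)), tri(ray("scene",(242.3,266.1)),ray("wrist",(235.1,128.6),o)))
for a,b in(((60,463),(405,497)),((110,150),(425,180))):
    P,Q=[onz("top",(x/3.3+235,y/3.3+90),.112) for x,y in(a,b)]; d=P-Q; print("edge",P,Q,np.degrees(np.arctan2(d[1],d[0]))-90)
w=np.array([[.5415,-.0565],[.5353,-.1247],[.5300,-.1915],[.6405,-.0705],[.626,-.1985]])
n=np.array([[-49,66],[-49,0],[-49,-66],[49,66],[49,-66]])/1000
c=n.mean(0);a=w.mean(0);H=(n-c).T@(w-a); th=np.arctan2(H[0,1]-H[1,0],H[0,0]+H[1,1])
r=np.array([[np.cos(th),-np.sin(th)],[np.sin(th),np.cos(th)]]);t=a-r@c
print(np.degrees(th),"centre",t,"empty",t+r@[.049,0],"handle",t+r@[-.154,0]); print(((w-t)@r-n).round(4))
E
```

```text
logger wrist [ 0.62985937 -0.20332888  0.122     ] top [ 0.62422952 -0.19950729  0.122     ] scene [ 0.6254942  -0.19626127  0.122     ]
tri top/wrist (array([ 0.62818413, -0.20490134,  0.10723457]), np.float64(0.004967231200704728))
tri far (array([ 0.64071923, -0.06957779,  0.10286795]), np.float64(0.0006251103118752214)) (array([ 0.64103855, -0.07109379,  0.1095691 ]), np.float64(0.000969457537397463))
edge [ 0.49134934 -0.00305599  0.112     ] [ 0.46751334 -0.22244848  0.112     ] -6.200607861720798
edge [ 0.69471812 -0.03706898  0.112     ] [ 0.67393134 -0.24221063  0.112     ] -5.78597111487079
-5.78767715853522 centre [ 0.58441004 -0.12932825] empty [ 0.63316026 -0.13426953] handle [ 0.43119507 -0.11379854]
[[-0.001   0.0021]
 [-0.0003 -0.0003]
 [ 0.0011 -0.0013]
 [ 0.0009 -0.0018]
 [-0.0006  0.0014]]
```

```bash
python3 to.py 0.4625 0.2575 0.28
```

```text
pos [ 0.5889 -0.136   0.3588] units xyz [  2.639 -13.763  -0.522] y ang -70.04 t 2.2
```

>>> {"fn": "servo_tool", "kwargs": {"commands": [[0,0,0,0.0,-1,0,1],[0,0,0,0,-1,-0.04,1],[0,0,0,0.2,-1,-0.04,1],[0,0,0,0.2,-1,-0.04,1],[0,0,0,0.2,-1,-0.05,1],[0,0,0,0.3,-1,-0.05,1],[0,0,0,0.3,-1,-0.05,1],[0,0,0,0.3,-1,-0.05,1],[0,0,0,0.3,-1,-0.05,1],[0,0,0,0.3,-1,-0.05,1],[0,0,0,0.3,-1,-0.05,1],[0,0,0,0.24,-1,-0.05,1]]}}

```text
time: 3.2
tcp_pos: [0.4803, 0.2084, 0.2795]
tool_rot: [-0.122, -0.696, -0.122, 0.697]
contact_force: [0.3, 0.5, -0.6]
width: 1.0
```

>>> {"fn": "servo_tool", "kwargs": {"commands": [[0,0,0,0,-1,0,1],[0,0,0,0,-0.76,0,1],[0,0,0,0,0,0,1],[0,0,0,0,0,0,1],[0,0,0,0,0,0,1],[0,0,0,0,0,0,1]]}}

```text
time: 3.7
tcp_pos: [0.4637, 0.2566, 0.2803]
tool_rot: [0.122, 0.696, 0.122, -0.696]
contact_force: [-0.9, -0.1, -0.7]
width: 0.993
```

```bash
python3 - <<'E'
from seg import *
import pickle
o=get_obs(); im=snapshot("wrist")[:,:,::-1].copy(); pickle.dump(o,open("pics/o2.pkl","wb")); cv2.imwrite("pics/w2.png",im)
print(o["tcp_pos"],o["dq"].round(3))
for r,q,a in quads(im):
    c=qcen(q); print(c.round(1),a,onz("wrist",c,.081,o).round(4),q)
    P=np.array([onz("wrist",x,.081,o) for x in q]);L=P-np.roll(P,1,0); print(np.linalg.norm(L,axis=1).round(4),np.degrees(np.arctan2(L[:,1],L[:,0])).round(1))
E
```

```text
[0.46373246 0.25655834 0.28028784] [-0.005  0.003 -0.002  0.003  0.002  0.003]
[271.3 201.7] 3211.0 [0.4627 0.259  0.081 ] [[293. 164.]
 [293. 236.]
 [251. 237.]
 [248. 165.]]
[0.0441 0.0747 0.0438 0.0748] [ -68.9 -159.2  111.3   21. ]
```

View pics/w2.png

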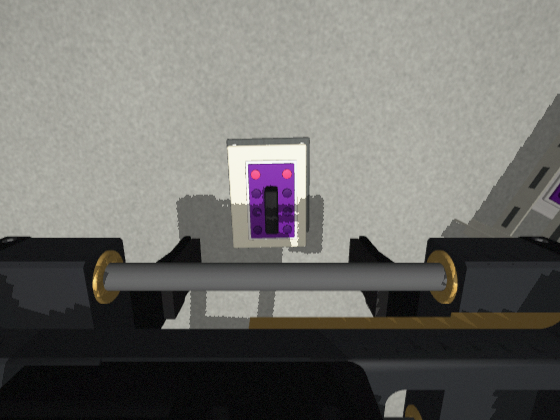

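>>> {"fn": "servo_tool", "kwargs": {"commands": [[0,0,0,0.5,-0.05,0,1],[0,0,0,0.6,0,0,1],[0,0,0,0.6,0,0,1],[0,0,0,0.6,0,0,1],[0,0,0,0.5,0,0,1],[0,0,0,0,0,0,1],[0,0,0,0,0,0,1]], "force": 15}}

```text
time: 4.33
tcp_pos: [0.4628, 0.2583, 0.1958]
tool_rot: [-0.123, -0.696, -0.122, 0.697]
contact_force: [0.5, 0.1, 0.4]
width: 0.998
```

```bash
python3 - <<'E'
from seg import *
o=get_obs(); im=snapshot("wrist")[:,:,::-1].copy(); cv2.imwrite("pics/w3.png",im)
print(o["tcp_pos"])
E
```

```text
[0.46284862 0.25833365 0.19578947]
```

View pics/w3.png

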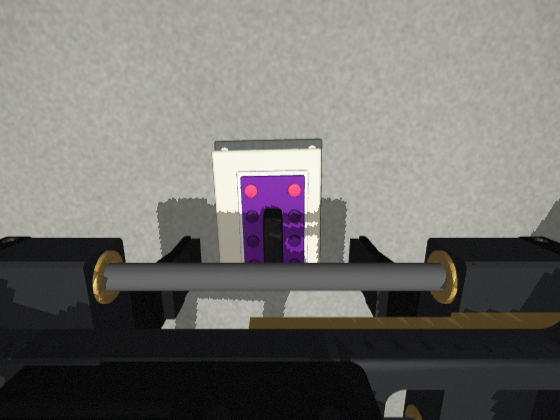

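```bash
python3 - <<'E'
from h import *
import pickle
o=get_obs(); Rt,p=tool(o)
print("fin end",Rt.T@(onz("wrist",(273,208),.120,o)-p))
e1,e2=tri(ray("wrist",(271,187),pickle.load(open("pics/o2.pkl","rb"))),ray("wrist",(273,208),o)); print("fin top end tri",e1,e2)
E
```

```text
fin end [ 0.07661849 -0.00038767 -0.025372  ]
fin top end tri [0.47545062 0.2638363  0.07279574] 0.00017516426214988666
```

>>> {"fn": "servo_tool", "kwargs": {"commands": [[0,0,0,0.4,0,0,1],[0,0,0,0.4,0,0,1],[0,0,0,0.4,0,0,1],[0,0,0,0,0,0,1],[0,0,0,0,0,0,0.6],[0,0,0,0,0,0,0.4],[0,0,0,0,0,0,0],[0,0,0,0,0,0,0],[0,0,0,0,0,0,0],[0,0,0,0,0,0,0]], "force": 15}}

```text
time: 5.22
tcp_pos: [0.4629, 0.2594, 0.1607]
tool_rot: [0.123, 0.697, 0.123, -0.696]
contact_force: [1.0, 0.3, -1.0]
width: 0.628
```

>>> {"fn": "servo_tool", "kwargs": {"commands": [[0,0,0,0,0,0,0],[0,0,0,0,0,0,0],[0,0,0,0,0,0,0],[0,0,0,0,0,0,0]]}}

```text
time: 5.55
tcp_pos: [0.4627, 0.2593, 0.1602]
tool_rot: [-0.123, -0.696, -0.123, 0.696]
contact_force: [0.0, -0.3, -0.2]
width: 0.325
```

>>> {"fn": "servo_tool", "kwargs": {"commands": [[0,0,0,0,0,0,0],[0,0,0,0,0,0,0],[0,0,0,0,0,0,0],[0,0,0,0,0,0,0],[0,0,0,0,0,0,0]]}}

```text
time: 5.97
tcp_pos: [0.4627, 0.2593, 0.1602]
tool_rot: [-0.123, -0.696, -0.123, 0.696]
contact_force: [0.4, 0.2, -0.1]
width: 0.135
```

>>> {"fn": "servo_tool", "kwargs": {"commands": [[0,0,0,0,0,0,0],[0,0,0,0,0,0,0],[0,0,0,-0.2,0,0,0],[0,0,0,-0.4,0,0,0],[0,0,0,-0.6,0,0,0],[0,0,0,-0.7,0,0,0],[0,0,0,-0.7,0,0,0],[0,0,0,-0.7,0,0,0],[0,0,0,-0.7,0,0,0],[0,0,0,-0.5,0,0,0],[0,0,0,-0.2,0,0,0],[0,0,0,0,0,0,0]], "force": 25}}

```text
time: 6.97
tcp_pos: [0.4632, 0.2595, 0.3029]
tool_rot: [0.123, 0.698, 0.123, -0.695]
contact_force: [-0.4, 0.1, -1.6]
width: 0.138
```

```bash
python3 to.py 0.633 -0.134 0.30; python3 - <<'E'
from seg import *
o=get_obs(); im=snapshot("wrist")[:,:,::-1].copy(); cv2.imwrite("pics/w4.png",im)
im=snapshot("scene")[:,:,::-1].copy(); cv2.imwrite("pics/s4.png",im);print(o["width"],o["contact_force"])
E
```

```text
pos [0.4632 0.2595 0.3029] units xyz [ 0.103 14.261 -0.824] y ang -69.96 t 6.9667
0.13820625007225285 [-0.40902984  0.14967519 -1.59160061]
```

View pics/w4.png

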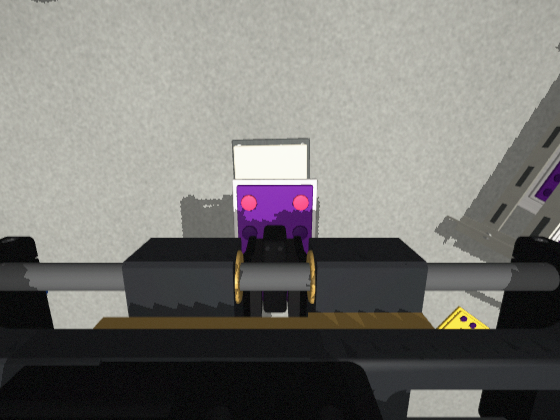

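View pics/s4.png

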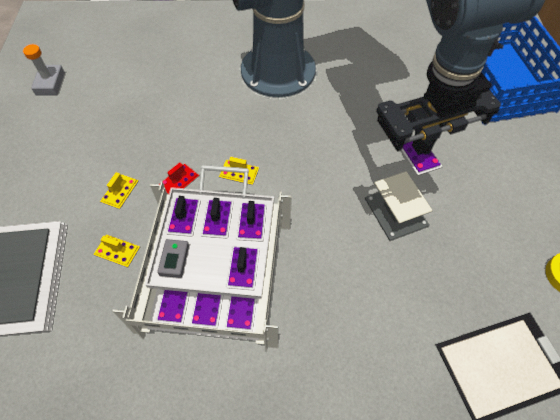

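```bash
python3 - <<'E'
from seg import *
im=cv2.imread("pics/w4.png"); crop(im,220,165,335,255,6,"pics/w4c.png")
o=get_obs(); Rt,p=tool(o); print(p)
for r,q,a in quads(im):
    if 240<r[0][0]<310 and r[0][1]>170: print(q)
for uv in((237,185),(313,185),(275,180),(233,180),(317,180)):
    print(uv,(Rt.T@(onz("wrist",uv,p[2]-.078,o)-p)).round(4))
E
```

```text
[0.46210271 0.25906105 0.30067326]
[[312. 186.]
 [306. 253.]
 [242. 252.]
 [238. 185.]]
(237, 185) [ 0.0779 -0.0214 -0.0389]
(313, 185) [ 0.0779  0.023  -0.0389]
(275, 180) [ 0.0779  0.0008 -0.0418]
(233, 180) [ 0.0779 -0.0236 -0.0418]
(317, 180) [ 0.0779  0.0252 -0.0418]
```

View pics/w4c.png

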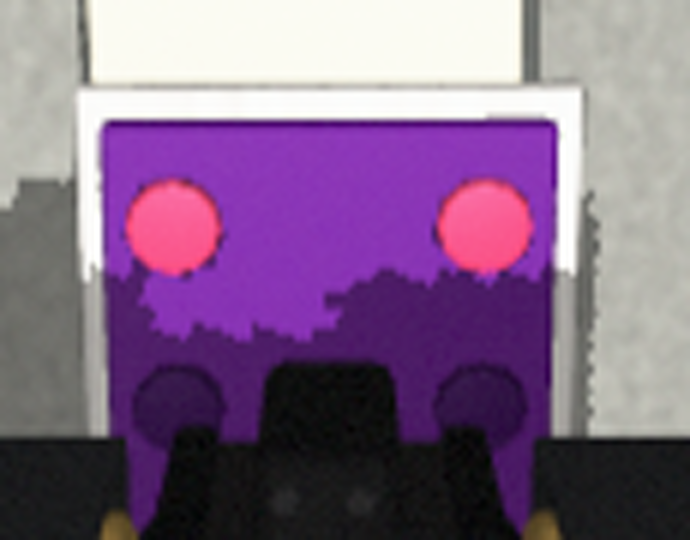

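>>> {"fn": "servo_tool", "kwargs": {"commands": [[0.07,0,0,0,0,0,0],[0.073,0,0,0,0,0,0],[0.073,0,0,0,0,0,0],[0.071,0,0,0,0,0,0],[0,0,0,0,0,0,0],[0,0,0,0,0,0,0],[0,0,0,0,0,0,0]]}}

```text
time: 7.65
tcp_pos: [0.4623, 0.2591, 0.3003]
tool_rot: [0.035, -0.706, 0.035, 0.707]
contact_force: [-0.6, 0.8, -1.7]
width: 0.132
```

```bash
python3 to.py 0.633 -0.134 0.30
```

```text
pos [0.4623 0.2591 0.3003] units xyz [ 8.0000e-03  1.2479e+01 -6.9550e+00] y ang -95.67 t 7.65
```

>>> {"fn": "servo_tool", "kwargs": {"commands": [[0,0,0,0,0.4,-0.22,0],[0,0,0,0,0.7,-0.39,0],[0,0,0,0,1,-0.557,0],[0,0,0,0,1,-0.557,0],[0,0,0,0,1,-0.557,0],[0,0,0,0,1,-0.557,0],[0,0,0,0,1,-0.557,0],[0,0,0,0,1,-0.557,0],[0,0,0,0,1,-0.557,0],[0,0,0,0,1,-0.557,0],[0,0,0,0,1,-0.557,0],[0,0,0,0,1,-0.557,0]]}}

```text
time: 8.65
tcp_pos: [0.6138, -0.0924, 0.3007]
tool_rot: [0.035, -0.706, 0.035, 0.707]
contact_force: [1.5, -0.8, -2.6]
width: 0.135
```

>>> {"fn": "servo_tool", "kwargs": {"commands": [[0,0,0,0,0.8,-0.45,0],[0,0,0,0,0.4,-0.22,0],[0,0,0,0,0.18,-0.1,0],[0,0,0,0,0,0,0],[0,0,0,0,0,0,0],[0,0,0,0,0,0,0]]}}

```text
time: 9.15
tcp_pos: [0.6315, -0.1324, 0.3011]
tool_rot: [0.035, -0.706, 0.035, 0.707]
contact_force: [-0.3, 0.0, -1.8]
width: 0.134
```

```bash
python3 to.py 0.633 -0.134 0.30; python3 - <<'E'
from seg import *
import pickle
o=get_obs(); im=snapshot("wrist")[:,:,::-1].copy(); cv2.imwrite("pics/w5.png",im);pickle.dump(o,open("pics/o5.pkl","wb"))
print(o["width"],o["contact_force"])
E
```

```text
pos [ 0.6315 -0.1324  0.3011] units xyz [ 0.035  0.049 -0.054] y ang -95.69 t 9.15
0.1343712399264896 [-0.26617183  0.01774853 -1.84953581]
```

View pics/w5.png

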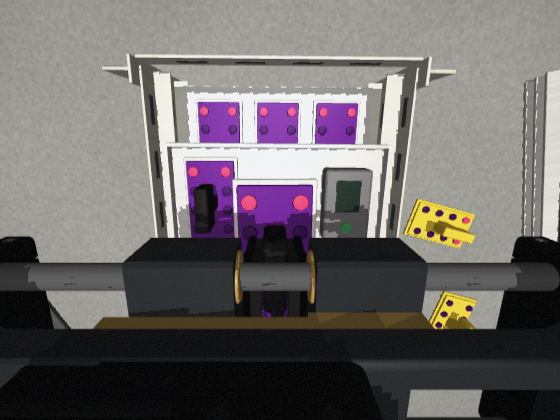

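```bash
python3 - <<'E'
from h import *
import pickle
o=pickle.load(open("pics/o5.pkl","rb"));Rt,p=tool(o)
im=cv2.imread("pics/w5.png"); crop(im,155,130,400,250,3.2,"pics/w5c.png")
g=lambda uv,z:(Rt.T@(onz("wrist",uv,z,o)-p)*1000).round(1)
print("nb right",g((237,175),.111),"nb left",g((186,175),.111),"nb front purple",g((210,161),.111))
print("log L",g((323,190),.122),"log R",g((371.5,190),.122),"log front",g((347,169),.122))
print("rim inner L/R",g((175,190),.112),g((386,190),.112),"rim front",g((280,148),.112))
E
```

```text
nb right [190.  -35.3 -28.7] nb left [190.1 -84.1 -28.7] nb front purple [190.1 -60.4 -42. ]
log L [179.   45.7 -16.2] log R [178.9  90.9 -16.2] log front [178.9  66.9 -35.8]
rim inner L/R [189.1 -95.6 -14.3] [188.9 108.2 -14.2] rim front [189.    5.7 -54.1]
```

View pics/w5c.png

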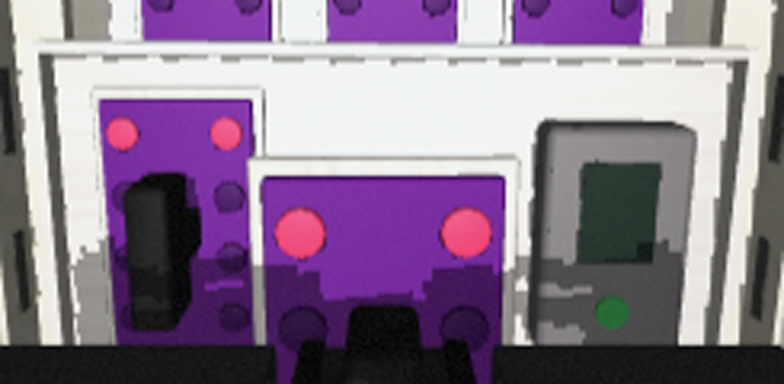

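>>> {"fn": "servo_tool", "kwargs": {"commands": [[0,0,0,0.1,0.115,-0.03,0],[0,0,0,0.3,0,0,0],[0,0,0,0.5,0,0,0],[0,0,0,0.5,0,0,0],[0,0,0,0.5,0,0,0],[0,0,0,0.5,0,0,0],[0,0,0,0.4,0,0,0],[0,0,0,0.2,0,0,0],[0,0,0,0,0,0,0],[0,0,0,0,0,0,0],[0,0,0,0,0,0,0]]}}

```text
time: 10.12
tcp_pos: [0.6335, -0.138, 0.2121]
tool_rot: [-0.036, 0.707, -0.036, -0.706]
contact_force: [0.6, 0.0, -1.0]
width: 0.136
```

```bash
python3 to.py 0.633 -0.134 0.19; python3 - <<'E'
from seg import *
import pickle
o=get_obs(); im=snapshot("wrist")[:,:,::-1].copy(); cv2.imwrite("pics/w6.png",im);pickle.dump(o,open("pics/o6.pkl","wb"))
t=snapshot("top")[:,:,::-1].copy();cv2.imwrite("pics/t6.png",t);s=snapshot("scene")[:,:,::-1].copy();cv2.imwrite("pics/s6.png",s)
crop(s,110,120,310,350,2.6,"pics/s6c.png")
print(o["width"],o["contact_force"])
E
```

```text
pos [ 0.6335 -0.138   0.2121] units xyz [ 0.736 -0.13   0.031] y ang -95.79 t 10.1167
0.13632628894917745 [ 0.63310772  0.03990405 -1.02049155]
```

View pics/w6.png

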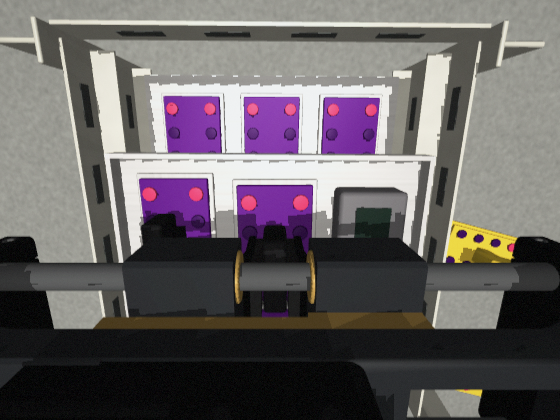

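View pics/s6c.png

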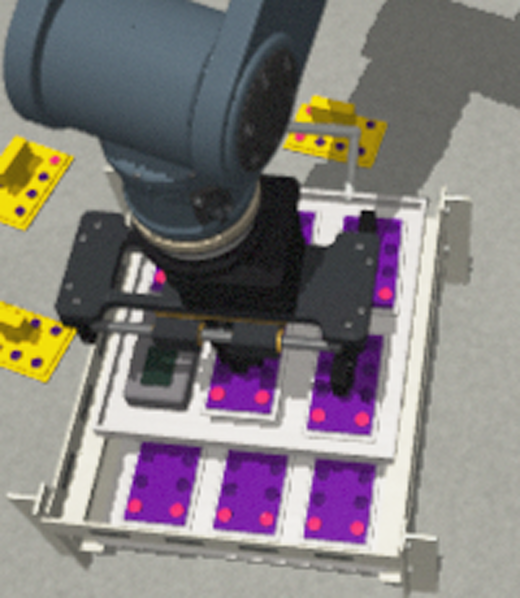

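```bash
python3 - <<'E'
from h import *
import pickle
o=pickle.load(open("pics/o6.pkl","rb"));Rt,p=tool(o)
im=cv2.imread("pics/w6.png"); crop(im,100,140,440,250,2.35,"pics/w6c.png")
g=lambda uv,z:(Rt.T@(onz("wrist",uv,z,o)-p)*1000).round(1)
print("nb right",g((213.5,195),.111),"nb left",g((137,195),.111),"nb front",g((175,174),.111))
print("log L",g((334,205),.122),"log R",g((407,205),.122),"log front",g((370,189),.122))
print("key",g((233,185),p[2]-.079),g((317,185),p[2]-.079))
print("rim",g((122,200),.112),g((424,200),.112),g((280,159),.112))
E
```

```text
nb right [101.1 -40.2 -28.2] nb left [101.1 -91.3 -28.3] nb front [101.1 -64.7 -42.3]
log L [ 90.2  38.4 -24. ] log R [ 90.2  84.8 -24. ] log front [ 90.2  60.4 -34.4]
key [ 79.1 -23.8 -39. ] [ 79.1  25.5 -38.9]
rim [ 100.1 -101.2  -25.1] [100.2 100.4 -24.9] [100.2   4.1 -52.1]
```

View pics/w6c.png

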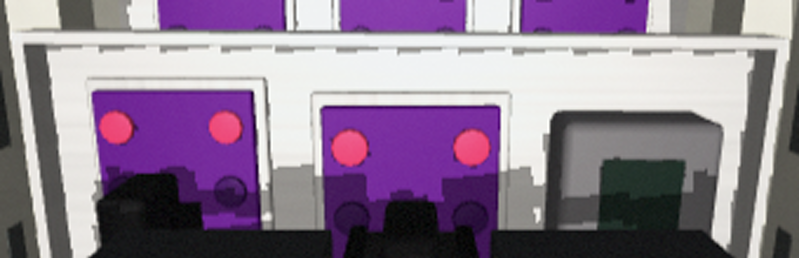

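>>> {"fn": "servo_tool", "kwargs": {"commands": [[0,0,0,0.1,0,0,0],[0,0,0,0.15,0,0,0],[0,0,0,0.15,0,0,0],[0,0,0,0.1,0,0,0],[0,0,0,0.06,0,0,0],[0,0,0,0,0,0,0],[0,0,0,0,0,0,0]]}}

```text
time: 10.85
tcp_pos: [0.6328, -0.1378, 0.1942]
tool_rot: [0.036, -0.706, 0.036, 0.706]
contact_force: [0.4, -0.1, -2.3]
width: 0.136
```

>>> {"fn": "servo_tool", "kwargs": {"commands": [[0,0,0,0.04,0,0,0],[0,0,0,0.04,0,0,0],[0,0,0,0,0,0,0]]}}

```text
time: 11.1
tcp_pos: [0.6328, -0.1378, 0.1919]
tool_rot: [0.036, -0.706, 0.036, 0.706]
contact_force: [0.7, -0.2, -2.4]
width: 0.136
```

>>> {"fn": "servo_tool", "kwargs": {"commands": [[0,0,0,0.03,0,0,0],[0,0,0,0.02,0,0,0],[0,0,0,0,0,0,0]]}}

```text
time: 11.35
tcp_pos: [0.6328, -0.1377, 0.1905]
tool_rot: [0.036, -0.706, 0.036, 0.706]
contact_force: [0.2, 0.1, -2.4]
width: 0.136
```

>>> {"fn": "servo_tool", "kwargs": {"commands": [[0,0,0,0.02,0,0,0],[0,0,0,0,0,0,0]]}}

```text
time: 11.52
tcp_pos: [0.6329, -0.1378, 0.1902]
tool_rot: [-0.036, 0.706, -0.036, -0.706]
contact_force: [-0.8, 0.8, -0.1]
width: 0.139
```

>>> {"fn": "servo_tool", "kwargs": {"commands": [[0,0,0,0.02,0,0,0],[0,0,0,0,0,0,0],[0,0,0,0,0,0,0]]}}

```text
time: 11.77
tcp_pos: [0.6329, -0.1378, 0.1902]
tool_rot: [-0.036, 0.706, -0.036, -0.706]
contact_force: [-2.3, 0.9, 4.9]
width: 0.136
```

>>> {"fn": "servo_tool", "kwargs": {"commands": [[0,0,0,-0.02,0,0,0],[0,0,0,0,0,0,0.2],[0,0,0,0,0,0,0.25],[0,0,0,0,0,0,0.3],[0,0,0,0,0,0,0.35],[0,0,0,0,0,0,0.35],[0,0,0,0,0,0,0.35]], "force": 5}}

```text
time: 12.35
tcp_pos: [0.6329, -0.1378, 0.1898]
tool_rot: [0.036, -0.706, 0.036, 0.706]
contact_force: [1.6, 0.5, 0.3]
width: 0.34
```

>>> {"fn": "servo_tool", "kwargs": {"commands": [[0,0,0,0,0,0,0.35],[0,0,0,0,0,0,0.35]]}}

```text
time: 12.52
tcp_pos: [0.6329, -0.1378, 0.1899]
tool_rot: [-0.036, 0.706, -0.036, -0.706]
contact_force: [0.2, -0.1, -0.3]
width: 0.351
```

Released. I'll rise straight up and look.

>>> {"fn": "servo_tool", "kwargs": {"commands": [[0,0,0,-0.1,0,0,0.35],[0,0,0,-0.3,0,0,0.35],[0,0,0,-0.6,0,0,0.35],[0,0,0,-0.8,0,0,0.35],[0,0,0,-0.8,0,0,0.35],[0,0,0,-0.8,0,0,0.35],[0,0,0,-0.6,0,0,0.3],[0,0,0,-0.3,0,0,0],[0,0,0,0,0,0,0],[0,0,0,0,0,0,0],[0,0,0,0,0,0,0]]}}

```text
time: 13.43
tcp_pos: [0.6321, -0.1375, 0.3176]
tool_rot: [0.036, -0.705, 0.035, 0.707]
contact_force: [0.3, -0.0, 0.4]
width: 0.087
```

```bash
python3 - <<'E'
from seg import *
o=get_obs(); im=snapshot("wrist")[:,:,::-1].copy(); cv2.imwrite("pics/w7.png",im);Rt,p=tool(o);print(p)
for r,q,a in quads(im,600):
    c=qcen(q); P=np.array([onz("wrist",x,.111,o) for x in q]);L=P-np.roll(P,1,0); i=np.argmax(np.abs(L[:,0]));
    print(c.round(1),a,onz("wrist",c,.111,o).round(4),np.linalg.norm(L,axis=1).round(3),np.degrees(np.arctan2(L[:,1],L[:,0])).round(1))
t=snapshot("top")[:,:,::-1].copy();cv2.imwrite("pics/t7.png",t)
E
```

```text
[ 0.63210088 -0.13752711  0.31761606]
[275.2 198.1] 3081.5 [ 0.6338 -0.1388  0.111 ] [0.044 0.074 0.045 0.075] [-95.8 174.5  85.6  -6.1]
[209.6 196.8] 3155.5 [ 0.642  -0.0715  0.111 ] [0.044 0.075 0.045 0.075] [-94.5 175.1  85.6  -5.4]
[329.  124.5] 1461.0 [ 0.7012 -0.1981  0.111 ] [0.036 0.035 0.036 0.035] [-97.3 173.   84.2  -7.2]
[272.5 124. ] 1420.5 [ 0.7073 -0.1436  0.111 ] [0.036 0.035 0.036 0.034] [-95.8 173.4  82.6  -6.9]
[217.  123.5] 1452.0 [ 0.7132 -0.0902  0.111 ] [0.036 0.034 0.036 0.035] [-97.3 173.8  84.2  -6.5]
```

View pics/w7.png

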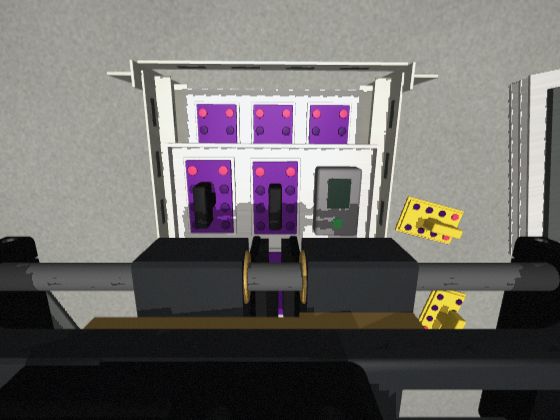

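```bash
python3 to.py 0.392 -0.109 0.30
```

```text
pos [ 0.6321 -0.1375  0.3172] units xyz [ 0.6   -0.137  8.057] y ang -95.8 t 13.5333
```

>>> {"fn": "servo_tool", "kwargs": {"commands": [[0,0,0,0,-0.14,0.5,0],[0,0,0,0,0,0.8,0],[0,0,0,0,0,1,0],[0,0,0,0,0,1,0],[0,0,0,0,0,1,0],[0,0,0,0,0,1,0],[0,0,0,0.2,0,1,0],[0,0,0,0.2,0,0.9,0],[0,0,0,0.2,0,0.6,0],[0,0,0,0,0,0.25,0],[0,0,0,0,0,0,0],[0,0,0,0,0,0,0]]}}

```text
time: 14.53
tcp_pos: [0.394, -0.1098, 0.3012]
tool_rot: [-0.036, 0.707, -0.036, -0.706]
contact_force: [-0.5, 0.0, 0.3]
width: 0.008
```

```bash
python3 to.py 0.392 -0.109 0.188;python3 - <<'E'
from seg import *
import pickle
o=get_obs(); im=snapshot("wrist")[:,:,::-1].copy(); cv2.imwrite("pics/w8.png",im);pickle.dump(o,open("pics/o8.pkl","wb"))
t=snapshot("top")[:,:,::-1].copy();cv2.imwrite("pics/t8.png",t)
E
```

```text
pos [ 0.394  -0.1098  0.3012] units xyz [ 3.772 -0.02   0.075] y ang -95.83 t 14.5333
```

View pics/w8.png

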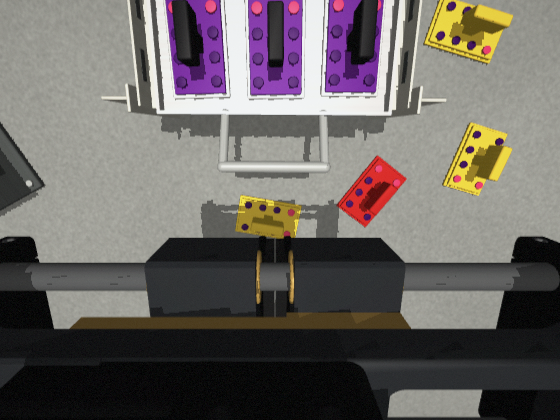

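View pics/t8.png

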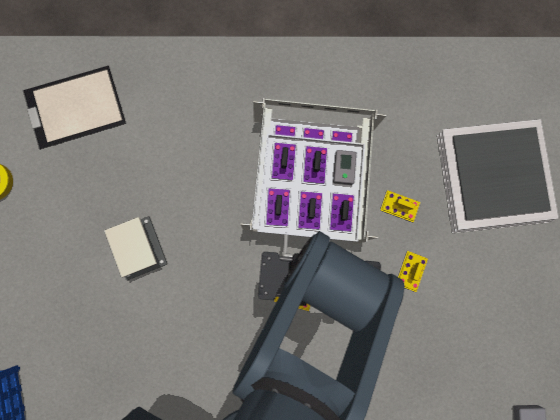

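```bash
python3 - <<'E'
from seg import *
import pickle
o=pickle.load(open("pics/o8.pkl","rb"));Rt,p=tool(o)
for u in(222,274,326): print((Rt.T@(onz("wrist",(u,167),.130,o)-p)*1000).round(1))
for r,q,a in quads(cv2.imread("pics/t8.png"),400): c=qcen(q);print(c.round(1),onz("top",c,.111).round(4))
E
```

```text
[171.2 -46.  -38.6]
[ 1.712e+02  1.000e-01 -3.850e+01]
[171.3  46.2 -38.5]
[341.5 212. ] [ 0.5284 -0.1901  0.111 ]
[310.1 209.8] [ 0.5337 -0.1236  0.111 ]
[278.1 206.8] [ 0.5407 -0.0561  0.111 ]
[315.1 164.3] [ 0.6315 -0.1364  0.111 ]
[283.5 161. ] [ 0.639  -0.0688  0.111 ]
```

>>> {"fn": "servo_tool", "kwargs": {"commands": [[0,0,0,0.3,0,0,0],[0,0,0,0.6,0,0,0],[0,0,0,0.7,0,0,0],[0,0,0,0.7,0,0,0],[0,0,0,0.7,0,0,0],[0,0,0,0.5,0,0,0],[0,0,0,0.27,0,0,0],[0,0,0,0,0,0,0],[0,0,0,0,0,-0.2,0],[0,0,0,0,0,-0.2,0],[0,0,0,0,0,-0.1,0],[0,0,0,0,0,0,0]]}}

```text
time: 15.63
tcp_pos: [0.41, -0.1115, 0.1886]
tool_rot: [-0.035, 0.707, -0.036, -0.705]
contact_force: [0.6, 0.5, 0.2]
width: 0.004
```

>>> {"fn": "servo_tool", "kwargs": {"commands": [[0,0,0,0,0,-0.04,0],[0,0,0,0,0,-0.05,0],[0,0,0,0,0,-0.05,0],[0,0,0,0,0,-0.05,0],[0,0,0,0,0,-0.05,0]]}}

```text
time: 16.05
tcp_pos: [0.4152, -0.1115, 0.1879]
tool_rot: [-0.036, 0.706, -0.036, -0.706]
contact_force: [-0.1, 0.2, -0.4]
width: 0.008
```

>>> {"fn": "servo_tool", "kwargs": {"commands": [[0,0,0,0,0,-0.05,0],[0,0,0,0,0,-0.05,0],[0,0,0,0,0,-0.06,0],[0,0,0,0,0,-0.08,0],[0,0,0,0,0,-0.1,0],[0,0,0,0,0,-0.1,0],[0,0,0,0,0,-0.1,0],[0,0,0,0,0,-0.1,0]]}}

```text
time: 16.72
tcp_pos: [0.4328, -0.1131, 0.1876]
tool_rot: [0.036, -0.705, 0.035, 0.708]
contact_force: [-4.5, -2.3, 3.6]
width: 0.003
```

>>> {"fn": "servo_tool", "kwargs": {"commands": [[0,0,0,0,0,-0.1,0],[0,0,0,0,0,-0.1,0],[0,0,0,0,0,-0.1,0],[0,0,0,0,0,-0.1,0],[0,0,0,0,0,-0.1,0],[0,0,0,0,0,-0.1,0],[0,0,0,0,0,-0.1,0],[0,0,0,0,0,-0.1,0]]}}

```text
time: 17.38
tcp_pos: [0.4567, -0.1156, 0.1876]
tool_rot: [0.036, -0.705, 0.035, 0.708]
contact_force: [-4.8, -2.2, 3.2]
width: 0.007
```

>>> {"fn": "servo_tool", "kwargs": {"commands": [[0,0,0,0,0,-0.1,0],[0,0,0,0,0,-0.1,0],[0,0,0,0,0,-0.09,0],[0,0,0,0,0,-0.07,0],[0,0,0,0,0,-0.06,0],[0,0,0,0,0,-0.05,0],[0,0,0,0,0,-0.04,0]]}}

```text
time: 17.97
tcp_pos: [0.473, -0.1174, 0.1877]
tool_rot: [0.036, -0.706, 0.036, 0.707]
contact_force: [-4.5, -1.4, 1.0]
width: 0.005
```

>>> {"fn": "servo_tool", "kwargs": {"commands": [[0,0,0,0,0,-0.04,0],[0,0,0,0,0,-0.04,0],[0,0,0,0,0,-0.04,0]]}}

```text
time: 18.22
tcp_pos: [0.4767, -0.1178, 0.1877]
tool_rot: [0.036, -0.706, 0.036, 0.707]
contact_force: [-4.9, -2.4, 1.2]
width: 0.004
```

>>> {"fn": "servo_tool", "kwargs": {"commands": [[0,0,0,0,0,-0.04,0],[0,0,0,0,0,-0.03,0]]}}

```text
time: 18.38
tcp_pos: [0.4775, -0.1178, 0.1876]
tool_rot: [0.036, -0.705, 0.035, 0.708]
contact_force: [-8.9, -4.0, 4.6]
width: 0.005
```

>>> {"fn": "servo_tool", "kwargs": {"commands": [[0,0,0,0,0,-0.03,0],[0,0,0,0,0,-0.02,0]]}}

```text
time: 18.55
tcp_pos: [0.4777, -0.1178, 0.1875]
tool_rot: [0.035, -0.704, 0.035, 0.709]
contact_force: [-11.5, -4.3, 7.0]
width: 0.01
```

Against the end stop: the position has stalled and the force is rising. I'll back off.

>>> {"fn": "servo_tool", "kwargs": {"commands": [[0,0,0,0,0,0.1,0],[0,0,0,0,0,0.3,0],[0,0,0,0,0,0.6,0],[0,0,0,0,0,0.6,0],[0,0,0,-0.5,0,0.3,0],[0,0,0,-0.8,0,0,0],[0,0,0,-0.8,0,0,0],[0,0,0,-0.8,0,0,0],[0,0,0,-0.4,0,0,0],[0,0,0,0,0,0,0],[0,0,0,0,0,0,0],[0,0,0,0,0,0,0]]}}

```text
time: 19.55
tcp_pos: [0.4236, -0.112, 0.2862]
tool_rot: [0.036, -0.706, 0.036, 0.706]
contact_force: [0.1, -0.8, 0.1]
width: 0.008
```

```bash
python3 - <<'E'
from seg import *
o=get_obs();print(o["tcp_pos"],o["contact_force"])
for n in("top","scene"):
    im=snapshot(n)[:,:,::-1].copy();cv2.imwrite(f"pics/{n}9.png",im)
    for r,q,a in quads(im,400):
        c=qcen(q);print(n,c.round(1),onz(n,c,.111).round(4))
im=snapshot("wrist")[:,:,::-1].copy();cv2.imwrite("pics/w9.png",im)
t=cv2.imread("pics/top9.png");s=cv2.imread("pics/scene9.png")
cv2.imwrite("pics/f9.png",np.hstack([cv2.resize(t[80:280,220:400],(396,440)),cv2.resize(s[150:350,110:290],(396,440))]))
E
```

```text
[ 0.42356235 -0.11198396  0.28615303] [ 0.1424821  -0.78332725  0.10541443]
top [344.1 184.3] [ 0.5878 -0.1974  0.111 ]
top [312.4 181.9] [ 0.5935 -0.1298  0.111 ]
top [279.9 178.7] [ 0.6007 -0.0605  0.111 ]
top [317.2 136.8] [ 0.6917 -0.1421  0.111 ]
top [286.1 133.8] [ 0.6985 -0.0754  0.111 ]
scene [238.  296.9] [ 0.7015 -0.0772  0.111 ]
scene [200.  292.9] [ 0.6935 -0.1455  0.111 ]
scene [247.1 247.8] [ 0.6044 -0.0634  0.111 ]
scene [211.3 244.1] [ 0.596  -0.1318  0.111 ]
scene [176.4 242.1] [ 0.5912 -0.1989  0.111 ]
```

View pics/f9.png

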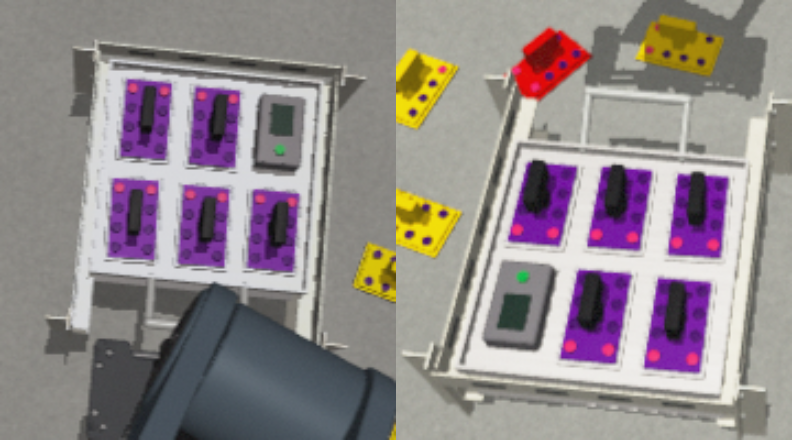

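Every carrier travelled about 60 mm: nr 59.8, nm 60.1, nl 60.3, far-left 59.9 and the keypad 60.5. They are flat and square with clear gaps, and the robot is clear. Handing in.

```bash
python3 -c "
from workcell import *
print(get_obs()['contact_force']);print(job_done())"
```

```text
[0.27744614 0.03824478 0.0686639 ]
the job is handed in; nothing more can be done
None
```

I took the keypad carrier from the stand by its fin and lowered it into the one empty place (far row, middle). I released it with the tray still drawn out, then pushed the tray home by its handle with the closed fingers. The job was handed in about 20 s into the 51 s allowed; no verdict is reported.

- **Placing:** after release the wrist view showed the carrier lying square with the tray, to within about 1°. There was clear space to the neighbour and the logger. The front three carriers and the far-left one had not moved in the top view (under 1.5 mm, which is pixel noise).
- **Sliding home:** the tray stopped at its end stop, where the position stalled and the wrist force rose to about 14 N. In the top view all five carriers had then travelled 60 to 60.5 mm, and both views showed them lined up with clear gaps.
- **Robot clear:** the gripper was backed off and raised, with the wrist force near zero.
- **Disagreements:**
  - Single-view positions from the cameras differed by 2 to 4 mm, in line with the stated calibration.
  - For that reason I moved the drop point about 3.5 mm sideways, using the gaps seen in the wrist view.
  - A first attempt to measure the height of the keypad's fin from two views was poor, with a residual of 12 to 20 mm. I discarded it and relied on the plate height instead.

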